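# Change the packing bench over from pots to bag filling

## Task

Hand portioning is finished, so get the bench ready for filling long bags. Nest the loose portion pots in size order, each standing fully home inside the next bigger one there is, all in the biggest pot; pull the mast of the filling stand up until its lock button clicks out, and screw the hopper down, clockwise, until its loading lip next faces straight to the front of the stand. Leave the tape, labels and bottle where they are.

Things in the scene. Friction and masses are not known exactly. Their poses are not given: they have to be found in the camera images.
- stand: Bag-filling stand, fixed to the bench: steel base plate 250 x 190 x 10 mm with an upright grey square tube, 36 mm wide, 130 mm high, in which a square mast slides. Origin on the bench under the tube's axis; x to the stand's back, -x to its front (the plate's long end, 205 mm ahead of the origin; 45 mm behind it), z up. An arm on the mast carries the hopper, its axis 135 mm ahead of the mast.
- mast (a joint): Height of the mast, m: 0 fully down, grows as it is pulled up, end of travel 0.100. A tight bush holds it wherever it is left (9 N of drag, 6 N of weight), but it is locked only when its spring button comes level with the hole in the tube, at 0.085 +-0.001, and clicks out by itself; then it can go neither up nor down.
- mast_handle (a point): Point in the pull handle on top of the mast: an upright black plate 14 mm thick (along the stand's y), 50 mm long (stand's x), 70 mm tall; the point is on its centre line, 15 mm below its top edge. Rises with the mast; axes parallel to the stand's. 216 mm above the bench with the mast down.
- snap (a joint): Lock button of the mast, m: about 0 while it is hidden and pressed against the inside of the tube, about 0.008 when it has clicked out.
- button_face (a point): Centre of the outer face of the lock button, a brass stud 14 mm across in the back (stand's +x) face of the mast; once out it stands 5 mm proud of the back of the tube, 108 mm above the bench.
- hopper (a joint): Turn of the hopper on its thread, rad: 0 when its loading lip points straight to the stand's front (-x); grows anticlockwise seen from above, as it unscrews (rising 4 mm a turn). Starts unscrewed by 3.8 to 5.4, to be screwed down clockwise. The thread runs from -0.9 to 6.0, so no stop marks the wanted position. Stiff (0.12 N m), stays where it is left.
- guard_bar (a point): Centre of the straight guard bar across the hopper's mouth, on the turning axis: 12 mm thick, 148 mm long, 26 mm tall, top 13 mm above this point, 60 mm free on both sides: the grip for turning. y runs along the bar, -x points to the loading lip, z up. The hopper is a steel funnel 152 mm across, its rim 7 mm below this point. 224 mm above the bench with the mast down.
- lip (a point): Outer edge of the loading lip, a short sloped tray 70 mm wide at the hopper's rim, 110 mm from the hopper's axis. It tells which way the hopper faces.
- pot_xl: The biggest of the graded round open pots, plain thick-walled white plastic, slightly flared: 200 mm across the rim outside, 184 mm across the base, 62 mm tall, wall and floor 8 mm thick. Stands loose. Always present. Origin at the centre of its underside. Axes x, y, z with z up, out of the mouth; round, so yaw does not matter.
- pot_l: The second biggest of the graded round open pots, plain thick-walled white plastic, slightly flared: 156 mm across the rim outside, 142 mm across the base, 66 mm tall, wall and floor 8 mm thick. Stands loose. In some starts it is absent. Origin at the centre of its underside. Axes x, y, z with z up, out of the mouth; round, so yaw does not matter.
- pot_m: The middle one of the graded round open pots, plain thick-walled white plastic, slightly flared: 114 mm across the rim outside, 102 mm across the base, 70 mm tall, wall and floor 8 mm thick. Stands loose. In some starts it is absent. Origin at the centre of its underside. Axes x, y, z with z up, out of the mouth; round, so yaw does not matter.
- pot_s: The second smallest of the graded round open pots, plain thick-walled white plastic, slightly flared: 78 mm across the rim outside, 68 mm across the base, 74 mm tall, wall and floor 8 mm thick. Stands loose. In some starts it is absent. Origin at the centre of its underside. Axes x, y, z with z up, out of the mouth; round, so yaw does not matter.
- pot_xs: The smallest of the graded round open pots, plain thick-walled white plastic, slightly flared: 48 mm across the rim outside, 40 mm across the base, 78 mm tall, wall and floor 8 mm thick. Stands loose. In some starts it is absent. Origin at the centre of its underside. Axes x, y, z with z up, out of the mouth; round, so yaw does not matter.
- tape_roll: Roll of brown packing tape lying flat, 96 mm across, 48 mm tall. Origin at the centre of its underside. Not to be disturbed.
- label_roll: Roll of white labels lying flat, 110 mm across, 30 mm tall. Origin at the centre of its underside. Not to be disturbed.
- spray_bottle: Closed clear bottle, 70 mm across, 170 mm tall, behind the work. Origin at the centre of its underside. Not to be disturbed.
Not all that is in view belongs to the job. What is shaped like the pot_s but purple is not meant. Leave any green look-alike of the pot_m alone.

How it is judged:
By the outcome, as a careful person would: the job done as asked, in the order asked, and still so for the second after the job is handed in, with the robot touching nothing.
Of pot_l, pot_m, pot_s, pot_xs only 3 to 4 are there at a start; the rules pass over those that are not, and their reading is None.
At some moment in a run one of pot_l, pot_m, pot_s may be knocked a few centimetres aside while the robot is not near it.
It also fails if it takes over 208 s, if anything falls off the work surface, if the arm or the gripper's body presses on something with over 40 N, if the wrist force passes 120 N, or if a joint passes its speed limit or range.

## Robot

A 6-joint arm with a two-finger parallel gripper is mounted at the origin on the work surface. World frame = base frame: x ahead of the robot, y to its left, z up, the work surface at z = 0. Lengths are in m, angles in degrees, forces in N, time in s.
With the tool pointing down it reaches from about 0.35 to 0.875 m from the base axis. Payload 4.2 kg.
Tool frame: the origin (TCP) lies at the centre of the arm's flange, where the gripper is bolted on; the fingertips stand 182 mm ahead of it and the grasp point (between the pads) lies 164 mm ahead of it (r.nose_length is the distance from the TCP to the fingertips, in m); z points along the fingers, y is the line along which they close (so a half turn about z gives the same grasp; the last joint's range is limited). The gripper opens to 87 mm and grips with 3 to 60 N. Pads are 19 mm wide; open, the fingers measure 117 mm over their backs; the gripper's body (75 mm by 190 mm) begins 51 mm behind the grasp point.
Start: joints at [92.166, 22.042, 0.453, 0, -68.411, -14.817], TCP at [0.137, 0.61, 0.405] pointing down, gripper open.
Joint ranges: [-179.83, 179.83], [-69.29, 118.12], [-61.27, 80.66], [-181.25, 117.63], [-171.15, -9.14], [-177.46, 177.46]. Speed limits (degrees/s): [159.86, 159.86, 180, 180, 180, 180].

## Interface

Orientations are given as a 3x3 rotation matrix whose columns are the frame's x, y, z axes.
In Python, from station import r, vision gives the robot as it stands. The module is installed in compiled form; this text tells all that it offers.
- The arm moves only by the shell command python3 -m creep 'ROWS'. ROWS is JSON, a list of rows, each a list of 7 numbers: the opening, from -1 (shut) to 1 (fully open), then the shift along the tool's x, y, z in mm, then the turn, a rotation vector about the tool's x, y, z in degrees. A call has 1 to 8 rows; each row is the pose to reach, as a shift and turn from the pose commanded when the call began, along the tool's axes at that moment; what a row does not reach only later rows make up. A row lasts 1/12 s, in which the tool goes at most 41.7 mm and 7.16 degrees, less where a joint would pass 70% of its speed; a pose out of reach is approached as far as the arm can. A call with a gripper value outside its range is refused whole. The fingers move at their own pace and stop on an object; the grip force is fixed at half the most. Time passes only in rows, so rows that repeat a pose let the fingers close. It gives the time, the measured TCP pose, the force, the opening and the grip force at its end, in the units of the state.
- r.sense(): the state, without advancing time (a new reading comes with each control period).
- vision.capture(name): name is "scene" or "top" or "wrist"; returns (picture, depth): 480x640x3 uint8, red, green, blue; 480x640 float32, m along the optical axis (not along the pixel's ray), 0 where there is no reading.
- vision.camera_model(name): a dict with "vertical_fov" (degrees; the focal length in pixels is half the picture's height over the tangent of half this angle, whatever the lens; pixels are square), "cx", "cy" (the principal point, pixels), "extrinsics" (4x4, takes a point from camera to world coordinates); the wrist camera has in their place "mount" (4x4, takes a point from camera to tool coordinates, whose origin is the TCP and whose axes are the flange's). Camera axes: x right, y down, z forward; pixel columns grow to the right and rows downward; lengths in m; the calibration is good to about 2 mm. A picture is of the moment at which its call begins: read the wrist's pose just before it. camera_model takes no time and is no camera call.
- r.finish_job(): hands the job in; it is judged then, once.
Trained networks look in the newest picture that a camera, given by its name, has taken for a name from the list of things; names that differ only in an ending like _2 or _b are one class to them, and where a whole thing is asked for, a point or a joint stands for the part that bears it (a point fixed in the world has none). Each returns a list of dicts, best first, with "conf" (0 to 1); they miss things now and then, are a little off and sometimes report something else, mostly with a low value. They report only what shows in the picture. A call takes as long as a camera call. They do not tell look-alikes from the thing itself.
- vision.find_in(camera, thing): "uv" ([column, row] in pixels, amid what is visible of it).
- vision.cut_out(camera, thing): "region" (480x640 bool, what is visible of it) and "uv" ([column, row] in pixels, amid what is visible of it).
The state is a dict: "time_s": time; "joints": joint angles; "joint_velocities": joint speeds; "effort": joint torques, N m; "tcp_pos": TCP position; "ee_rot": TCP orientation; "wrist_force": force on the tool from outside, world axes, zero at the start; "moment": the same for the moment, N m; "gripper_width": opening from 0.0 (shut) to 1.0 (fully open); "gripper_force": force on a finger pad.
Only numpy, scipy, OpenCV 4.12 (cv2) and the standard library are available. Lean on these libraries where they do the work, as an engineer would, in place of code of your own. Each camera call takes 0.05 s, during which the arm holds its last target. There are 200 camera calls.

## Working session

There is one attempt and no reset: what is moved stays moved. The work goes in short steps, Python scripts to look and compute and a shell command to move; the robot and the scene stay as the last step left them, time stands still between calls to the robot, and variables do not carry over. Pictures are saved under pics/ and viewed, at most 14 in all, crops included, and the job is handed in when it is done.

```bash
mkdir -p pics; cat > h.py <<'E'
import numpy as np, cv2
from station import r, vision
def cap(n):
    s=r.sense(); p,d=vision.capture(n); return p,d,s
def cloud(n,d,s):
    m=vision.camera_model(n); f=240/np.tan(np.radians(m["vertical_fov"])/2)
    v,u=np.mgrid[0:480,0:640]
    P=np.stack([(u-m["cx"])/f*d,(v-m["cy"])/f*d,d,np.ones_like(d)],-1)
    if "extrinsics" in m: T=np.array(m["extrinsics"])
    else:
        A=np.eye(4);A[:3,:3]=s["ee_rot"];A[:3,3]=s["tcp_pos"]; T=A@np.array(m["mount"])
    W=(P@T.T)[...,:3]; W[d<=0]=np.nan; return W
def save(n,p): cv2.imwrite("pics/"+n+".png",p[...,::-1])
E
python3 - <<'E'
from h import *
s=r.sense(); print(s["time_s"],s["tcp_pos"],np.round(s["ee_rot"],3).tolist(),r.nose_length)
P=[]
for n in ("scene","top"):
    p,d,s=cap(n); np.save(n+"d.npy",cloud(n,d,s)); P.append(p); W=cloud(n,d,s)
    save(n,p)
    for t in ["pot_xl","pot_l","pot_m","pot_s","pot_xs","guard_bar","lip","mast_handle","tape_roll","label_roll","spray_bottle","stand"]:
        for o in vision.find_in(n,t)[:3]:
            u,v=[int(x) for x in o["uv"]]; print(n,t,round(o["conf"],2),u,v,np.round(W[v,u],3))
E
```

```text
0.0 [0.13678704 0.60962471 0.4036554 ] [[0.976, -0.219, -0.0], [-0.219, -0.976, -0.002], [0.0, 0.002, -1.0]] 0.1822
scene pot_xl 0.87 352 281 [ 0.624 -0.02   0.006]
scene pot_l 0.87 196 263 [ 0.246 -0.253  0.005]
scene pot_l 0.84 299 339 [ 0.635 -0.25   0.011]
scene pot_l 0.74 248 261 [ 0.356 -0.154  0.007]
scene pot_m 0.87 196 263 [ 0.246 -0.253  0.005]
scene pot_m 0.84 299 339 [ 0.635 -0.25   0.011]
scene pot_m 0.74 248 261 [ 0.356 -0.154  0.007]
scene pot_s 0.87 196 263 [ 0.246 -0.253  0.005]
scene pot_s 0.84 299 339 [ 0.635 -0.25   0.011]
scene pot_s 0.74 248 261 [ 0.356 -0.154  0.007]
scene pot_xs 0.7 377 149 [0.506 0.227 0.248]
scene pot_xs 0.6 263 291 [ 0.497 -0.23   0.072]
scene guard_bar 0.66 375 143 [0.491 0.238 0.254]
scene guard_bar 0.48 382 196 [0.495 0.296 0.011]
scene lip 0.92 373 147 [0.494 0.226 0.25 ]
scene tape_roll 0.82 380 327 [ 0.765 -0.083 -0.005]
scene tape_roll 0.5 436 272 [0.81  0.085 0.097]
scene label_roll 0.61 271 386 [ 0.664 -0.383  0.001]
scene spray_bottle 0.89 435 272 [0.808 0.084 0.096]
scene stand 0.19 354 280 [ 0.627 -0.015  0.007]
top pot_xl 0.73 
[... 156 characters left out ...]
.177  0.007]
top pot_m 0.85 427 366 [ 0.287 -0.278  0.008]
top pot_m 0.77 481 269 [ 0.492 -0.435  0.007]
top pot_m 0.77 377 330 [ 0.376 -0.177  0.007]
top pot_s 0.85 427 366 [ 0.287 -0.278  0.008]
top pot_s 0.77 481 269 [ 0.492 -0.435  0.007]
top pot_s 0.77 377 330 [ 0.376 -0.177  0.007]
top pot_xs 0.88 390 278 [ 0.49  -0.221  0.01 ]
top guard_bar 0.61 154 283 [0.498 0.261 0.192]
top lip 0.88 153 283 [0.498 0.263 0.194]
top mast_handle 0.91 154 277 [0.509 0.261 0.193]
top tape_roll 0.88 337 148 [nan nan nan]
top label_roll 0.92 466 173 [ 0.732 -0.441  0.002]
top spray_bottle 0.79 232 155 [0.776 0.109 0.13 ]
top stand 0.88 173 277 [0.512 0.235 0.158]
top stand 0.66 233 156 [0.775 0.107 0.126]
```

View pics/scene.png

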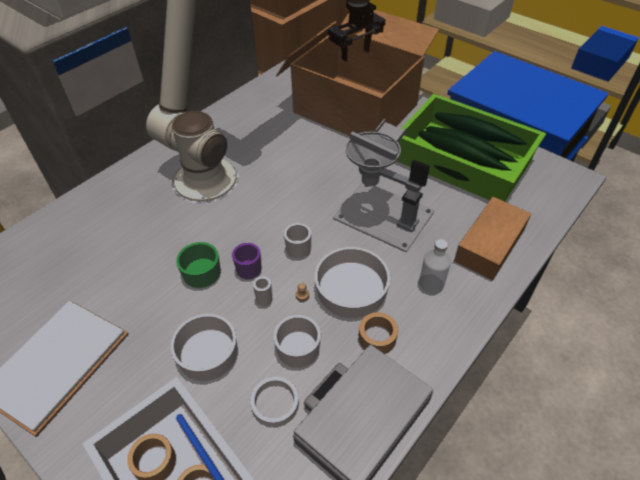

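View pics/top.png

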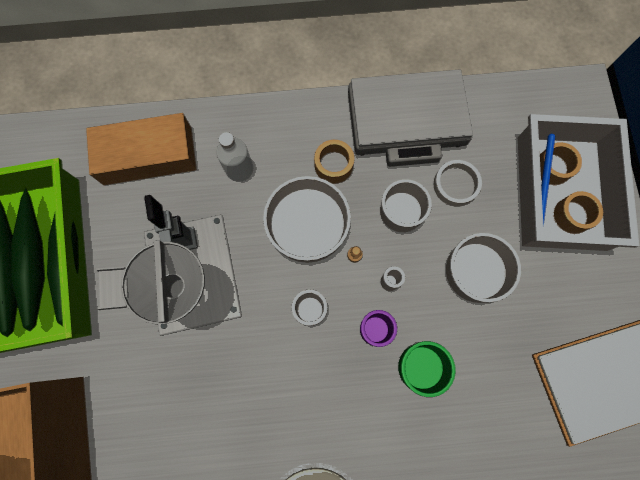

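```bash
python3 - <<'E'
from h import *
for n in ("scene","top","wrist"):
    m=vision.camera_model(n); print(n,{k:(np.round(v,4).tolist() if not isinstance(v,str) else v) for k,v in m.items()})
W=np.load("topd.npy"); print(np.nanmin(W[...,2]))
E
```

```text
scene {'vertical_fov': 48.9576, 'cx': 322.0005, 'cy': 237.2474, 'extrinsics': [[0.7638, 0.4831, -0.4281, 1.1215], [0.6454, -0.5809, 0.496, -0.7198], [-0.0091, -0.6551, -0.7555, 1.1759], [0.0, 0.0, 0.0, 1.0]]}
top {'vertical_fov': 53.9118, 'cx': 320.3321, 'cy': 239.452, 'extrinsics': [[-0.0937, -0.9689, 0.229, 0.3415], [-0.9956, 0.0911, -0.0218, -0.0444], [0.0003, -0.2301, -0.9732, 1.0932], [0.0, 0.0, 0.0, 1.0]]}
wrist {'vertical_fov': 62.014, 'cx': 323.019, 'cy': 243.957, 'mount': [[-0.0009, -0.9694, -0.2455, 0.0653], [1.0, -0.0011, 0.0007, 0.0007], [-0.001, -0.2455, 0.9694, 0.0185], [0.0, 0.0, 0.0, 1.0]]}
-0.7692407622344246
```

```bash
cat >> h.py <<'E'
from scipy.optimize import least_squares
def circ(xy,R=None):
    c=np.nanmedian(xy,0)
    f=lambda q:np.hypot(*(xy-q[:2]).T)-(R or q[2])
    q=least_squares(f,[*c,R or .05],loss="soft_l1",f_scale=.003); return q.x,np.sqrt(np.median(q.fun**2))
H=dict(pot_xl=(.2,.062),pot_l=(.156,.066),pot_m=(.114,.07),pot_s=(.078,.074),pot_xs=(.048,.078))
def rims(W,seeds,pad=.05):
    out={}
    for k,c in seeds.items():
        D,h=H[k]; z=W[...,2]; rr=np.hypot(W[...,0]-c[0],W[...,1]-c[1])
        m=(abs(z-h)<.006)&(rr<D/2+pad)
        q=circ(W[m][:,:2]); out[k]=(q[0],q[1],m.sum())
    return out
E
python3 - <<'E'
from h import *
for n in ("scene","top"):
    W=np.load(n+"d.npy")
    print(n,"bench z grid"); print(np.round(W[40:480:55,20:640:75,2],3))
E
```

```text
scene bench z grid
[[ 0.297  0.227  0.424 -0.065  0.167  0.209 -0.204 -0.201 -0.103]
 [ 0.017  0.055  0.276  0.006  0.116  0.156 -0.075 -0.08  -0.204]
 [-0.75  -0.16  -0.     0.001 -0.002  0.225  0.09   0.002 -0.752]
 [-0.749 -0.004  0.     0.002  0.003  0.015 -0.004  0.002 -0.757]
 [-0.003 -0.003 -0.001  0.01  -0.003 -0.003  0.037 -0.003 -0.747]
 [-0.001  0.027  0.002 -0.002  0.001  0.001 -0.    -0.749 -0.75 ]
 [ 0.027  0.004 -0.    -0.001 -0.002  0.068 -0.75  -0.746 -0.75 ]
 [ 0.013  0.     0.006  0.002  0.069  0.074 -0.747 -0.749 -0.754]]
top bench z grid
[[-0.744 -0.747    nan -0.744 -0.749 -0.754 -0.748 -0.752 -0.753]
 [-0.745 -0.75  -0.745  0.     0.001  0.071  0.002 -0.004 -0.683]
 [ 0.001  0.077  0.078  0.108  0.051  0.046  0.002  0.055  0.089]
 [ 0.079 -0.    -0.     0.001  0.009  0.01   0.001  0.053  0.077]
 [ 0.094 -0.002  0.207  0.002  0.002  0.     0.007  0.002  0.001]
 [ 0.077  0.001  0.221  0.     0.007  0.001  0.001  0.002 -0.002]
 [ 0.001  0.002  0.     0.    -0.001 -0.002 -0.004  0.026  0.025]
 [ 0.004  0.004 -0.001  0.002  0.002 -0.001 -0.002  0.     0.027]]
```

```bash
python3 - <<'E'
from h import *
T=np.load("topd.npy"); 
seeds={k:T[v,u,:2] for k,(u,v) in dict(pot_xl=(307,217),pot_l=(481,269),pot_m=(404,207),pot_s=(311,307),pot_xs=(394,278)).items()}
for n in ("scene","top"):
    W=np.load(n+"d.npy")
    for k,(q,e,c) in rims(W,seeds).items(): print(n,k,np.round(q,4),"D=",round(2*q[2],3),e.round(4),c)
    # stand parts
    z=W[...,2]; a=(W[...,0]>.3)&(W[...,0]<.75)&(W[...,1]>.1)&(W[...,1]<.47)
    for lo,hi in((.19,.25),(.25,.30)):
        m=a&(z>lo)&(z<hi); print(lo,m.sum(),np.round(np.nanmin(W[m],0),3),np.round(np.nanmax(W[m],0),3))
    m=a&(abs(z-.010)<.005)
    q=cv2.minAreaRect(W[m][:,:2].astype(np.float32)); print("plate",q)
E
python3 - <<'E'
import cv2
from h import *
p=cv2.imread("pics/top.png")[170:350,80:260]; q=cv2.imread("pics/scene.png")[120:260,320:460]
o=np.hstack([cv2.resize(p,(400,400),interpolation=cv2.INTER_CUBIC),cv2.resize(q,(400,400),interpolation=cv2.INTER_CUBIC)]); cv2.imwrite("pics/st.png",o)
E
```

```text
scene pot_xl [ 0.6384 -0.0406  0.0952] D= 0.19 0.0022 673
scene pot_l [ 0.4878 -0.4228  0.0734] D= 0.147 0.0022 693
scene pot_m [ 0.6492 -0.2682  0.0526] D= 0.105 0.0022 469
scene pot_s [ 0.435  -0.0282  0.035 ] D= 0.07 0.002 211
scene pot_xs [ 0.4826 -0.2175  0.0202] D= 0.04 0.0022 149
0.19 1842 [0.415 0.153 0.19 ] [0.657 0.347 0.25 ]
0.25 315 [0.413 0.221 0.25 ] [0.656 0.344 0.265]
plate ((0.52316814661026, 0.28331026434898376), (0.36896172165870667, 0.44718778133392334), 89.00782012939453)
top pot_xl [ 0.6382 -0.0416  0.0949] D= 0.19 0.0022 1021
top pot_l [ 0.4876 -0.4232  0.0733] D= 0.147 0.0022 876
top pot_m [ 0.6489 -0.2693  0.0526] D= 0.105 0.0021 549
top pot_s [ 0.4351 -0.0294  0.0347] D= 0.069 0.002 390
top pot_xs [ 0.4827 -0.2183  0.0199] D= 0.04 0.0021 221
0.19 5497 [0.416 0.154 0.19 ] [0.656 0.344 0.25 ]
0.25 863 [0.417 0.221 0.25 ] [0.655 0.342 0.264]
plate ((0.5343765616416931, 0.28409343957901), (0.36304059624671936, 0.4380379617214203), 87.38473510742188)
```

View pics/st.png

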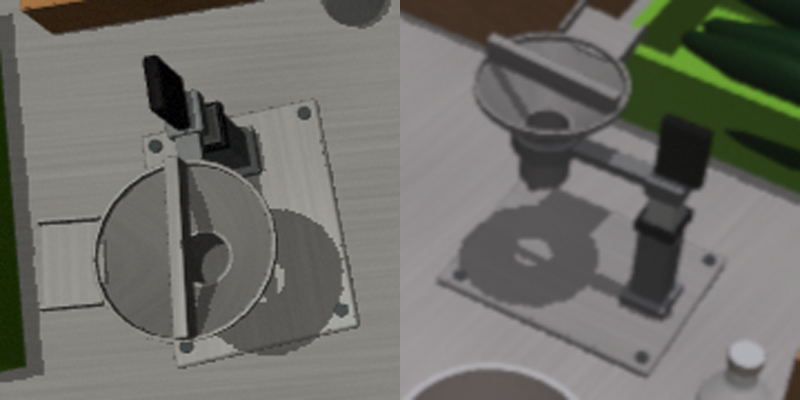

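The top crop shows the lip pointing to world +y (left), with the bar along x, the mast at +x and the stand's front about -x. All four loose pots are present, and the two cameras agree on them to 1 mm. I'm starting to move.

```bash
python3 -m creep '[[1,0,0,-120,0,0,-12.6],[1,0,0,-120,0,0,-12.6],[1,0,0,-120,0,0,-12.6],[1,384,283,-120,0,0,-12.6],[1,384,283,-120,0,0,-12.6],[1,384,283,-120,0,0,-12.6],[1,384,283,-120,0,0,-12.6],[1,384,283,-120,0,0,-12.6]]'
python3 - <<'E'
from h import *
s=r.sense(); print(s["tcp_pos"],np.round(s["ee_rot"],3).tolist(),s["joints"])
# stand geometry from the first top cloud
W=np.load("topd.npy"); z=W[...,2]; P=cv2.imread("pics/top.png").astype(int)
a=(W[...,0]>.3)&(W[...,0]<.75)&(W[...,1]>.1)&(W[...,1]<.47)
m=a&(P.sum(-1)<110)&(z>.2); print("handle",m.sum(),np.round(np.nanmin(W[m],0),3),np.round(np.nanmax(W[m],0),3),cv2.minAreaRect(W[m][:,:2].astype(np.float32)))
v,u=np.mgrid[0:480,0:640]
b=a&(u>152)&(u<167)&(v>240)&(v<325); zz=z[b]; top=np.nanpercentile(zz,90); print("top",top)
b=b&(abs(z-top)<.004); q=cv2.minAreaRect(W[b][:,:2].astype(np.float32)); print("bar",q,b.sum())
l=(u>96)&(u<121)&(v>268)&(v<310)&(z>.1); print("lip",np.round(np.nanmin(W[l],0),3),np.round(np.nanmax(W[l],0),3),np.nanmean(W[l],0))
E
```

```text
time_s: 1.97
tcp_pos: [0.2742, 0.4507, 0.525]
ee_rot: [[1.0, -0.0, 0.0], [-0.0, -1.0, 0.001], [0.0, -0.001, -1.0]]
wrist_force: [0.4, 0.8, 0.1]
gripper_width: 1.003
gripper_force: 0.0
[0.27416632 0.45068133 0.52503475] [[1.0, -0.0, 0.0], [-0.0, -1.0, 0.001], [0.0, -0.001, -1.0]] [ 7.63212723e+01  8.82102400e+00 -6.68357919e-01  6.63088699e-03
 -8.04760161e+01  1.36713068e+01]
handle 629 [0.418 0.221 0.202] [0.656 0.299 0.26 ] ((0.5365483164787292, 0.2617571949958801), (0.23816563189029694, 0.07538968324661255), 1.3916103839874268)
top 0.2611381386559805
bar ((0.49023276567459106, 0.22958064079284668), (0.1461286097764969, 0.01358138956129551), 2.3003902435302734) 537
lip [0.45  0.303 0.233] [0.522 0.344 0.261] [0.48695316 0.32459997 0.24239722]
```

```bash
python3 -m creep '[[1,176,201,0,0,0,0],[1,176,201,0,0,0,0],[1,176,201,0,0,0,0],[1,176,201,0,0,0,0],[1,176,201,0,0,0,0],[1,176,201,0,0,0,0],[1,176,201,0,0,0,0],[1,176,300,0,0,0,0]]' | sed -n 1,2p
python3 -m creep '[[1,30,310,0,0,0,0],[1,30,310,0,0,0,0],[1,30,310,0,0,0,0],[1,30,310,0,0,0,0],[1,30,310,0,0,0,0],[1,30,310,0,0,0,0],[1,30,310,0,0,0,0],[1,30,310,0,0,0,0]]'
cat > upd.py <<'E'
import sys
from h import *
# update pot positions from the top camera around last known; report tool deltas
import json
S=dict(pot_xl=[.638,-.041],pot_l=[.4877,-.423],pot_m=[.649,-.269],pot_s=[.435,-.029],pot_xs=[.4827,-.218])
for c in sys.argv[1].split(","):
    p,d,s=cap(c); W=cloud(c,d,s)
    for k in sys.argv[2].split(","):
        try: q,e,n=rims(W,{k:S[k]},.06)[k]; print(c,k,np.round(q,4),round(e,4),n)
        except Exception as ex: print(c,k,"none",ex)
s=r.sense(); print("tcp",np.round(s["tcp_pos"],4),"f",np.round(s["wrist_force"],1),s["gripper_width"],s["joints"][5])
E
python3 upd.py top,scene pot_xl,pot_l,pot_m,pot_s
```

```text
time_s: 2.63
tcp_pos: [0.4516, 0.2103, 0.5234]
time_s: 3.3
tcp_pos: [0.4785, -0.1038, 0.525]
ee_rot: [[1.0, -0.004, 0.0], [-0.004, -1.0, -0.001], [0.0, 0.001, -1.0]]
wrist_force: [0.6, 0.2, -0.9]
gripper_width: 1.004
gripper_force: 0.0
top pot_xl none Initial guess is outside of provided bounds
top pot_l [ 0.4877 -0.4233  0.0733] 0.0021 866
top pot_m [ 0.6499 -0.2659  0.0555] 0.0021 160
top pot_s [ 0.4351 -0.0294  0.0347] 0.0021 389
scene pot_xl [ 0.6383 -0.0403  0.0952] 0.0023 674
scene pot_l [ 0.4877 -0.4228  0.0734] 0.0022 680
scene pot_m [ 0.6491 -0.2682  0.0527] 0.0021 456
scene pot_s [ 0.4354 -0.0287  0.0349] 0.0023 213
tcp [ 0.4788 -0.1031  0.5246] f [ 0.3  0.5 -1.4] 0.9959637658216847 82.75473007796586
  return np.nanmean(a, axis, out=out, keepdims=keepdims)
```

```bash
python3 -m creep '[[1,9,246,0,0,0,0],[1,9,246,0,0,0,0],[1,9,246,0,0,0,0],[1,9,246,0,0,0,0],[1,9,246,0,0,0,0],[1,9,246,0,0,0,0],[1,9,246,0,0,0,0],[1,9,246,100,0,0,0]]' | sed -n 2p
python3 -m creep '[[0,0,0,253,0,0,0],[0,0,0,253,0,0,0],[0,0,0,253,0,0,0],[0,0,0,253,0,0,0],[0,0,0,253,0,0,0],[0,0,0,253,0,0,0],[0,0,0,253,0,0,0],[0,0,0,253,0,0,0]]'
```

```text
tcp_pos: [0.4887, -0.3486, 0.4904]
time_s: 4.73
tcp_pos: [0.4877, -0.3455, 0.2282]
ee_rot: [[1.0, 0.0, -0.006], [0.0, -1.0, 0.002], [-0.006, -0.002, -1.0]]
wrist_force: [-0.1, -0.5, 0.5]
gripper_width: 0.527
gripper_force: 0.0
```

```bash
python3 -m creep '[[-1,0,0,0,0,0,0],[-1,0,0,0,0,0,0],[-1,0,0,0,0,0,0],[-1,0,0,0,0,0,0],[-1,0,0,0,0,0,0],[-1,0,0,0,0,0,0],[-1,0,0,0,0,0,0],[-1,0,0,0,0,0,0]]'
python3 -m creep '[[-1,0,0,-20,0,0,0],[-1,0,0,-40,0,0,0],[-1,0,0,-60,0,0,0],[-1,0,0,-80,0,0,0],[-1,0,0,-100,0,0,0],[-1,0,0,-120,0,0,0],[-1,0,0,-120,0,0,0],[-1,0,0,-120,0,0,0]]'
python3 - <<'E'
from h import *
p,d,s=cap("scene"); W=cloud("scene",d,s); save("l1",p[180:440,140:480])
z=W[...,2]; m=(z>.11)&(z<.26)&(abs(W[...,0]-.488)<.1)&(W[...,1]<-.36)&(W[...,1]>-.53)
print(m.sum(),np.nanmax(z[m]),np.nanmin(z[m]))
E
```

```text
time_s: 5.4
tcp_pos: [0.4878, -0.347, 0.2317]
ee_rot: [[1.0, -0.002, 0.002], [-0.002, -1.0, -0.002], [0.002, 0.002, -1.0]]
wrist_force: [-2.4, -1.3, 6.6]
gripper_width: 0.112
gripper_force: 29.3
time_s: 6.07
tcp_pos: [0.4874, -0.3461, 0.35]
ee_rot: [[1.0, -0.001, 0.001], [-0.001, -1.0, 0.001], [0.001, -0.001, -1.0]]
wrist_force: [-0.2, 0.1, -4.0]
gripper_width: 0.1
gripper_force: 31.2
3458 0.25998249885476676 0.11003943820417494
```

View pics/l1.png

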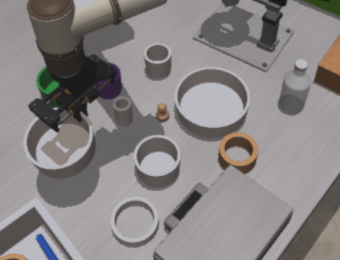

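```bash
python3 -m creep '[[-1,15,-30,-10,0,0,0],[-1,30,-70,-10,0,0,0],[-1,45,-110,-10,0,0,0],[-1,60,-150,-10,0,0,0],[-1,75,-190,-10,0,0,0],[-1,90,-230,-10,0,0,0],[-1,105,-265,-10,0,0,0],[-1,120,-300,-10,0,0,0]]' | sed -n 2p
python3 -m creep '[[-1,15,-35,0,0,0,0],[-1,24,-60,0,0,0,0],[-1,31,-77,0,0,0,0],[-1,31,-77,0,0,0,0],[-1,31,-77,0,0,0,0],[-1,31,-77,0,0,0,0]]'
python3 - <<'E'
from h import *
for c in("scene","top"):
    p,d,s=cap(c); W=cloud(c,d,s); X=W[(W[...,2]>.165)&(W[...,2]<.215)&(np.hypot(W[...,0]-.638,W[...,1]+.041)<.09)&(W[...,1]<.005)]
    # keep top-most band: points with radius 68..80
    rr=np.hypot(X[:,0]-.638,X[:,1]+.041); Y=X[(rr>.066)&(rr<.084)]; 
    A=np.c_[Y[:,:2]-[.638,-.041],np.ones(len(Y))]; 
    k=np.ones(len(Y),bool)
    for _ in range(6):
        c0=np.linalg.lstsq(A[k],Y[k,2],rcond=None)[0]; e=Y[:,2]-A@c0; k=(e>-.004)
    print(c,len(Y),k.sum(),c0, circ(Y[k][:,:2])); 
E
```

```text
tcp_pos: [0.6078, -0.0442, 0.3574]
time_s: 7.28
tcp_pos: [0.6386, 0.0297, 0.3587]
ee_rot: [[1.0, -0.002, -0.003], [-0.002, -1.0, -0.001], [-0.003, 0.001, -1.0]]
wrist_force: [-0.6, 0.4, -2.5]
gripper_width: 0.095
gripper_force: 31.2
scene 441 313 [-0.02761172  0.09198939  0.18616843] (array([ 0.6449653 , -0.04332296,  0.07399116]), np.float64(0.0019387010105783309))
top 662 444 [-0.02287806  0.07934783  0.18751619] (array([ 0.64484907, -0.04416508,  0.07405072]), np.float64(0.0015602889021256922))
```

```bash
python3 -m creep '[[-1,-6,0,0,0,0,0],[-1,-6,0,30,0,0,0],[-1,-6,0,60,0,0,0],[-1,-6,0,85,0,0,0],[-1,-6,0,100,0,0,0],[-1,-6,0,107,0,0,0],[-1,-6,0,107,0,0,0],[-1,-6,0,107,0,0,0]]'
python3 -m creep '[[-0.5,0,0,0,0,0,0],[-0.5,0,0,0,0,0,0],[-0.5,0,0,0,0,0,0],[-0.5,0,0,0,0,0,0],[-0.5,0,0,-40,0,0,0],[-0.5,0,0,-80,0,0,0],[-0.5,0,0,-150,0,0,0],[-0.5,0,0,-200,0,0,0]]'
```

```text
time_s: 8.05
tcp_pos: [0.6333, 0.0301, 0.254]
ee_rot: [[1.0, -0.001, 0.001], [-0.001, -1.0, -0.0], [0.001, 0.0, -1.0]]
wrist_force: [0.6, -0.1, -2.1]
gripper_width: 0.097
gripper_force: 31.2
time_s: 8.72
tcp_pos: [0.6327, 0.0303, 0.4192]
ee_rot: [[1.0, -0.001, 0.001], [-0.001, -1.0, -0.0], [0.001, 0.0, -1.0]]
wrist_force: [1.3, 0.6, 0.1]
gripper_width: 0.251
gripper_force: 0.0
```

```bash
python3 -m creep '[[0,16,242,0,0,0,0],[0,16,242,0,0,0,0],[0,16,242,0,0,0,0],[0,16,242,0,0,0,0],[0,16,242,0,0,0,0],[0,16,242,0,0,0,0],[0,16,242,0,0,0,0],[0,16,242,0,0,0,0]]' | sed -n 2p
cat > nest.py <<'E'
import sys
from h import *
k=sys.argv[1]; i=int(sys.argv[2]); z0=H[k][1]+.008*i; D=H[k][0]
c=np.array([float(sys.argv[3]),float(sys.argv[4])])
for n in("scene","top"):
    p,d,s=cap(n); W=cloud(n,d,s); m=(abs(W[...,2]-z0)<.012)&(np.hypot(W[...,0]-c[0],W[...,1]-c[1])<D/2+.02); X=W[m]
    if len(X)<30: print(n,"few"); continue
    q,e=circ(X[:,:2]); k2=abs(np.hypot(*(X[:,:2]-q[:2]).T)-D/2+.004)<.006; X=X[k2]
    A=np.c_[X[:,:2]-q[:2],np.ones(len(X))]; g=np.ones(len(X),bool)
    for _ in range(6):
        s0=np.linalg.lstsq(A[g],X[g,2],rcond=None)[0]; g=abs(X[:,2]-A@s0)<.004
    print(n,k,"c",np.round(q,4),"slope,z",np.round(s0,4),"want z",z0,len(X))
E
python3 nest.py pot_l 1 .638 -.043; python3 upd.py scene,top pot_m,pot_s,pot_xs
```

```text
tcp_pos: [0.6484, -0.2137, 0.4166]
scene pot_l c [ 0.6309 -0.0266  0.0739] slope,z [ 0.0024 -0.0048  0.0721] want z 0.07400000000000001 566
top pot_l c [ 0.6357 -0.0391  0.0946] slope,z [0. 0. 0.] want z 0.07400000000000001 0
scene pot_m [ 0.6493 -0.2683  0.0525] 0.0021 466
scene pot_s [ 0.4356 -0.0263  0.0369] 0.0023 75
scene pot_xs [ 0.4814 -0.2172  0.0207] 0.0025 163
top pot_m [ 0.6487 -0.2691  0.0525] 0.0021 538
top pot_s none Initial guess is outside of provided bounds
top pot_xs [ 0.4809 -0.2176  0.0209] 0.0025 258
tcp [ 0.6489 -0.2102  0.4169] f [0.3 0.5 0. ] 0.5009690156046495 94.44877201980546
  return np.nanmean(a, axis, out=out, keepdims=keepdims)
```

```bash
python3 -m creep '[[0,0,3,40,0,0,0],[0,0,3,80,0,0,0],[0,0,3,120,0,0,0],[0,0,3,150,0,0,0],[0,0,3,175,0,0,0],[0,0,3,183,0,0,0],[0,0,3,183,0,0,0],[0,0,3,183,0,0,0]]'
python3 -m creep '[[-1,0,0,0,0,0,0],[-1,0,0,0,0,0,0],[-1,0,0,0,0,0,0],[-1,0,0,0,0,0,0],[-1,0,0,0,0,0,0],[-1,0,0,0,0,0,0],[-1,0,0,0,0,0,0]]'
python3 -m creep '[[-1,0,0,-20,0,0,0],[-1,0,0,-40,0,0,0],[-1,0,0,-70,0,0,0],[-1,0,0,-110,0,0,0],[-1,-5,-40,-120,0,0,0],[-1,-10,-80,-120,0,0,0],[-1,-15,-120,-120,0,0,0],[-1,-15,-120,-120,0,0,0]]'
python3 -m creep '[[-1,0,-40,0,0,0,0],[-1,0,-80,0,0,0,0],[-1,-5,-110,0,0,0,0],[-1,-5,-121,0,0,0,0],[-1,-5,-121,0,0,0,0],[-1,-5,-121,0,0,0,0]]'
cat > held.py <<'E'
import sys
from h import *
# held pot: rim plane search around TCP-.165 near given centre
k=sys.argv[1]; c=np.array([float(sys.argv[2]),float(sys.argv[3])]); D=H[k][0]
s=r.sense(); zt=s["tcp_pos"][2]-.172
for n in("scene","top"):
    p,d,s=cap(n); W=cloud(n,d,s); X=W[(abs(W[...,2]-zt)<.022)&(np.hypot(W[...,0]-c[0],W[...,1]-c[1])<D/2+.012)&(W[...,1]<s["tcp_pos"][1]-.02)]
    rr=np.hypot(*(X[:,:2]-c).T); Y=X[(rr>D/2-.014)&(rr<D/2+.01)]
    if len(Y)<20: print("few");continue
    A=np.c_[Y[:,:2]-c,np.ones(len(Y))]; g=np.ones(len(Y),bool)
    for _ in range(6):
        c0=np.linalg.lstsq(A[g],Y[g,2],rcond=None)[0]; g=(Y[:,2]-A@c0)>-.004
    print(n,len(Y),g.sum(),np.round(c0,4),np.round(circ(Y[g][:,:2],D/2-.004)[0],4))
print(s["tcp_pos"])
E
python3 held.py pot_m .631 -.027
```

```text
time_s: 10.25
tcp_pos: [0.6497, -0.2137, 0.2347]
ee_rot: [[1.0, 0.001, 0.002], [0.001, -1.0, -0.001], [0.002, 0.001, -1.0]]
wrist_force: [0.2, -0.5, 0.9]
gripper_width: 0.496
gripper_force: 0.0
time_s: 10.83
tcp_pos: [0.6492, -0.2149, 0.2342]
ee_rot: [[1.0, -0.0, 0.002], [-0.0, -1.0, -0.001], [0.002, 0.001, -1.0]]
wrist_force: [1.1, -1.3, 1.8]
gripper_width: 0.105
gripper_force: 28.4
time_s: 11.5
tcp_pos: [0.6329, -0.0889, 0.3533]
ee_rot: [[1.0, 0.004, -0.001], [0.004, -1.0, 0.003], [-0.001, -0.003, -1.0]]
wrist_force: [-0.2, -1.4, -2.0]
gripper_width: 0.1
gripper_force: 30.4
time_s: 12.0
tcp_pos: [0.6289, 0.0269, 0.3529]
ee_rot: [[1.0, 0.0, -0.001], [0.0, -1.0, -0.0], [-0.001, 0.0, -1.0]]
wrist_force: [0.5, -0.6, -1.5]
gripper_width: 0.104
gripper_force: 30.4
scene 478 242 [0.0029 0.0471 0.1842] [ 0.6271 -0.0261  0.053 ]
top 486 337 [0.0043 0.0504 0.1864] [ 0.6269 -0.0277  0.053 ]
[0.62896259 0.02612082 0.35297779]
```

```bash
python3 -m creep '[[-1,4,0,0,0,0,0],[-1,4,0,30,0,0,0],[-1,4,0,60,0,0,0],[-1,4,0,80,0,0,0],[-1,4,0,92,0,0,0],[-1,4,0,97,0,0,0],[-1,4,0,97,0,0,0],[-1,4,0,97,0,0,0]]' | sed -n '2p;4p'
python3 -m creep '[[-0.5,0,0,0,0,0,0],[-0.5,0,0,0,0,0,0],[-0.5,0,0,0,0,0,0],[-0.5,0,0,0,0,0,0],[1,0,0,-40,0,0,0],[1,0,0,-80,0,0,0],[1,-60,40,-120,0,0,0],[1,-100,70,-160,0,0,0]]' | sed -n 2p
python3 -m creep '[[1,-80,150,0,0,0,0],[1,-80,150,0,0,0,0],[1,-80,150,0,0,0,0],[1,-80,150,0,0,0,0],[1,-80,150,0,0,0,0],[1,-80,150,0,0,0,0]]' | sed -n 2p
python3 nest.py pot_m 2 .631 -.03; python3 upd.py scene,top pot_s,pot_xs
```

```text
tcp_pos: [0.6338, 0.0262, 0.2575]
wrist_force: [-0.1, -0.6, -1.5]
tcp_pos: [0.5747, -0.0133, 0.3822]
tcp_pos: [0.4934, -0.1653, 0.3814]
scene pot_m c [ 0.6346 -0.0231  0.0539] slope,z [ 0.0031 -0.0097  0.0844] want z 0.08600000000000001 475
top pot_m c [612.9878   2.0022 612.2989] slope,z [0. 0. 0.] want z 0.08600000000000001 0
scene pot_s [ 0.4355 -0.0286  0.0348] 0.0024 176
scene pot_xs [ 0.4818 -0.2169  0.0206] 0.0027 165
top pot_s [ 0.4349 -0.0288  0.0353] 0.002 143
top pot_xs [ 0.4394 -0.2111  0.0399] 0.0078 206
tcp [ 0.4954 -0.1626  0.3807] f [-0.   0.4 -0.3] 0.9893510085766127 90.35628099840707
```

```bash
python3 -m creep '[[1,-60,-134,0,0,0,0],[1,-60,-134,0,0,0,0],[1,-60,-134,0,0,0,0],[1,-60,-134,0,0,0,0],[1,-60,-134,60,0,0,0],[1,-60,-134,90,0,0,0],[1,-60,-134,90,0,0,0],[1,-60,-134,90,0,0,0]]'
python3 upd.py scene,wrist pot_s
```

```text
time_s: 14.8
tcp_pos: [0.4346, -0.0286, 0.2886]
ee_rot: [[1.0, 0.001, -0.007], [0.001, -1.0, -0.002], [-0.007, 0.002, -1.0]]
wrist_force: [0.4, 0.5, 0.5]
gripper_width: 0.997
gripper_force: 0.0
scene pot_s [ 0.4357 -0.0283  0.0344] 0.0022 171
wrist pot_s [ 0.4339 -0.0279  0.034 ] 0.0021 4451
tcp [ 0.4362 -0.0288  0.2917] f [-0.2 -0.2 -0.1] 0.9990581399505932 72.30359371584645
```

```bash
python3 -m creep '[[1,0,0,20,0,0,0],[1,0,0,35,0,0,0],[1,0,0,46,0,0,0],[1,0,0,46,0,0,0],[-1,0,0,46,0,0,0],[-1,0,0,46,0,0,0],[-1,0,0,46,0,0,0],[-1,0,0,46,0,0,0]]' | sed -n '2p;4,6p'
python3 -m creep '[[-1,0,0,-10,0,0,0],[-1,0,0,-30,0,0,0],[-1,0,0,-60,0,0,0],[-1,0,0,-100,0,0,0],[-1,0,0,-130,0,0,0],[-1,30,0,-130,0,0,0],[-1,70,0,-130,0,0,0],[-1,110,0,-130,0,0,0]]' | sed -n '2p;4,6p'
python3 -m creep '[[-1,40,-2,0,0,0,0],[-1,70,-4,0,0,0,0],[-1,90,-5,0,0,0,0],[-1,90,-5,0,0,0,0],[-1,90,-5,0,0,0,0]]' | sed -n '2p;4,6p'
python3 nest.py pot_m 2 .631 -.03; python3 - <<'E'
from h import *
s=r.sense(); t=s["tcp_pos"]; p,d,s=cap("wrist"); W=cloud("wrist",d,s); X=W[(abs(W[...,2]-(t[2]-.17))<.008)&(np.hypot(W[...,0]-t[0],W[...,1]-t[1])<.045)]
print(t,len(X),X.mean(0),circ(X[:,:2]))
E
```

```text
tcp_pos: [0.4359, -0.0291, 0.2462]
wrist_force: [0.9, 1.9, 7.3]
gripper_width: 0.877
gripper_force: 29.7
tcp_pos: [0.5452, -0.0297, 0.3764]
wrist_force: [-0.0, 1.0, -0.7]
gripper_width: 0.875
gripper_force: 29.8
tcp_pos: [0.6352, -0.0246, 0.3733]
wrist_force: [-1.3, -0.7, -0.9]
gripper_width: 0.882
gripper_force: 29.9
scene pot_m c [ 0.6342 -0.0224  0.0543] slope,z [-0.0073  0.0138  0.0848] want z 0.08600000000000001 331
top pot_m c [ 0.633  -0.0245  0.0547] slope,z [-0.0013 -0.0026  0.0863] want z 0.08600000000000001 382
[ 0.63403473 -0.02473204  0.37422488] 8320 [ 0.63821308 -0.0251542   0.2026625 ] (array([ 0.63134936, -0.02531178,  0.03423368]), np.float64(0.002051990629752897))
```

```bash
python3 -m creep '[[-1,2,-1,30,0,0,0],[-1,2,-1,60,0,0,0],[-1,2,-1,80,0,0,0],[-1,2,-1,95,0,0,0],[-1,2,-1,102,0,0,0],[-1,2,-1,102,0,0,0],[-1,2,-1,102,0,0,0],[1,2,-1,102,0,0,0]]' | sed -n '2p;4,6p'
python3 -m creep '[[1,0,0,0,0,0,0],[1,0,0,0,0,0,0],[1,0,0,0,0,0,0],[1,0,0,-15,0,0,0],[1,0,0,-40,0,0,0],[1,0,0,-80,0,0,0],[1,-40,30,-110,0,0,0],[1,-70,70,-110,0,0,0]]' | sed -n '2p;4,6p'
python3 -m creep '[[1,-80,125,0,0,0,0],[1,-80,125,0,0,0,0],[1,-80,125,0,0,0,0],[1,-80,125,0,0,0,0],[1,-80,125,0,0,0,0],[1,-80,125,0,0,0,0]]' | sed -n '2p'
python3 nest.py pot_s 3 .634 -.025;python3 upd.py scene,wrist pot_xs
```

```text
tcp_pos: [0.6372, -0.0235, 0.2742]
wrist_force: [-0.4, 0.7, 0.2]
gripper_width: 0.903
gripper_force: 0.0
tcp_pos: [0.5826, -0.0753, 0.3846]
wrist_force: [0.4, -1.0, 0.7]
gripper_width: 0.999
gripper_force: 0.0
tcp_pos: [0.5006, -0.2024, 0.3801]
scene pot_s c [ 0.6361 -0.0255  0.0362] slope,z [-0.0032  0.017   0.0964] want z 0.098 310
top few
scene pot_xs [ 0.4823 -0.2174  0.0202] 0.0022 151
wrist pot_xs [ 0.4801 -0.217   0.0204] 0.0023 2133
tcp [ 0.502  -0.2005  0.3795] f [-0.4  0.1 -0.4] 1.002026301410485 94.6123070812287
```

```bash
python3 -m creep '[[0.6,-19,17,0,0,0,0],[0.6,-19,17,40,0,0,0],[0.6,-19,17,80,0,0,0],[0.6,-19,17,110,0,0,0],[0.6,-19,17,125,0,0,0],[0.6,-19,17,131,0,0,0],[0.6,-19,17,131,0,0,0],[0.6,-19,17,131,0,0,0]]' | sed -n '2p;4,6p'
python3 -m creep '[[-1,0,0,0,0,0,0],[-1,0,0,0,0,0,0],[-1,0,0,0,0,0,0],[-1,0,0,0,0,0,0],[-1,0,0,0,0,0,0],[-1,0,0,0,0,0,0]]' | sed -n '2p;4,6p'
python3 -m creep '[[-1,0,0,-20,0,0,0],[-1,0,0,-50,0,0,0],[-1,0,0,-90,0,0,0],[-1,0,0,-130,0,0,0],[-1,30,-30,-150,0,0,0],[-1,60,-60,-150,0,0,0],[-1,85,-90,-150,0,0,0],[-1,110,-120,-150,0,0,0]]' | sed -n '2p;4,6p'
python3 -m creep '[[-1,20,-35,0,0,0,0],[-1,40,-65,0,0,0,0],[-1,44,-72,0,0,0,0],[-1,44,-72,0,0,0,0],[-1,44,-72,0,0,0,0]]' | sed -n '2p;4,6p'
python3 nest.py pot_s 3 .635 -.025; python3 - <<'E'
from h import *
s=r.sense(); t=s["tcp_pos"]; p,d,s=cap("wrist"); W=cloud("wrist",d,s); X=W[(abs(W[...,2]-(t[2]-.17))<.008)&(np.hypot(W[...,0]-t[0],W[...,1]-t[1])<.03)]
print(t,len(X),np.percentile(X[:,2],90),circ(X[:,:2]))
E
```

```text
tcp_pos: [0.4833, -0.2179, 0.2491]
wrist_force: [0.9, -0.4, 0.7]
gripper_width: 0.804
gripper_force: 0.0
tcp_pos: [0.4826, -0.2183, 0.2492]
wrist_force: [-0.1, 0.8, 2.9]
gripper_width: 0.534
gripper_force: 30.0
tcp_pos: [0.5928, -0.0976, 0.3992]
wrist_force: [0.9, -1.0, -0.2]
gripper_width: 0.536
gripper_force: 30.0
tcp_pos: [0.636, -0.0267, 0.3977]
wrist_force: [-0.5, -0.5, -0.4]
gripper_width: 0.532
gripper_force: 30.0
scene pot_s c [ 0.6361 -0.0253  0.036 ] slope,z [0.0045 0.0084 0.0966] want z 0.098 263
top pot_s c [ 0.6352 -0.0259  0.0386] slope,z [-0.0165 -0.0004  0.0979] want z 0.098 306
[ 0.63554092 -0.02788879  0.39840492] 4773 0.22979622884910447 (array([ 0.63378443, -0.0284343 ,  0.02075883]), np.float64(0.001969204227174934))
```

```bash
python3 -m creep '[[-1,1,-2,30,0,0,0],[-1,1,-2,60,0,0,0],[-1,1,-2,85,0,0,0],[-1,1,-2,105,0,0,0],[-1,1,-2,115,0,0,0],[-1,1,-2,115,0,0,0],[-1,1,-2,115,0,0,0],[0.6,1,-2,115,0,0,0]]' | sed -n '2p;4,6p'
python3 -m creep '[[0.6,0,0,0,0,0,0],[0.6,0,0,0,0,0,0],[0.6,0,0,0,0,0,0],[0.6,0,0,-15,0,0,0],[0.6,0,0,-50,0,0,0],[0.6,0,0,-90,0,0,0],[0,-40,-10,-130,0,0,0],[0,-70,-30,-170,0,0,0]]' | sed -n '2p;4,6p'
python3 -m creep '[[0,-30,-30,-40,0,0,0],[0,-60,-60,-50,0,0,0],[0,-80,-100,-50,0,0,0],[0,-100,-140,-50,0,0,0],[0,-100,-140,-50,0,0,0],[0,-100,-140,-50,0,0,0]]' | sed -n '2p'
python3 nest.py pot_xs 4 .635 -.025; python3 nest.py pot_l 1 .631 -.0266
python3 - <<'E'
from h import *
p,d,s=cap("top"); save("t2",p[150:360,80:430]); 
p,d,s=cap("scene"); save("s2",p)
E
```

```text
tcp_pos: [0.6375, -0.0252, 0.2847]
wrist_force: [0.1, -0.7, -0.4]
gripper_width: 0.559
gripper_force: 0.0
tcp_pos: [0.5832, -0.0043, 0.4345]
wrist_force: [0.2, 0.8, 0.3]
gripper_width: 0.717
gripper_force: 0.0
tcp_pos: [0.4817, 0.1389, 0.4844]
scene pot_xs c [ 0.638  -0.0261  0.0218] slope,z [-0.0219  0.0487  0.1083] want z 0.11 185
top pot_xs c [ 0.6372 -0.024   0.0256] slope,z [-0.0148 -0.0065  0.1101] want z 0.11 240
scene pot_l c [ 0.6253 -0.0213  0.0646] slope,z [-0.      0.0018  0.0724] want z 0.07400000000000001 398
top pot_l c [ 0.6284 -0.0249  0.0707] slope,z [ 0.0017 -0.0018  0.0742] want z 0.07400000000000001 874
```

View pics/s2.png

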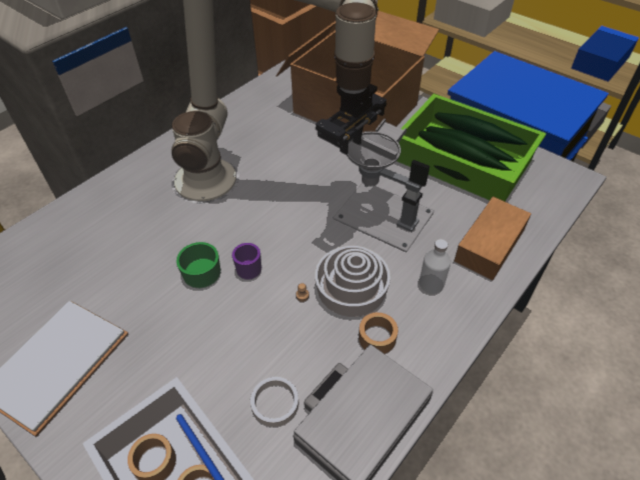

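```bash
python3 - <<'E'
from h import *
for n in ("top","scene"):
    W=np.load(n+"d.npy"); P=cv2.imread(f"pics/{n}.png").astype(int); z=W[...,2]
    m=(W[...,0]>.58)&(W[...,0]<.7)&(W[...,1]>.15)&(W[...,1]<.3)&(z>.15)&(P.sum(-1)<150)
    X=W[m]; t=np.percentile(X[:,2],98); print(n,m.sum(),np.round(X.min(0),3),np.round(X.max(0),3),"ztop",t)
    Y=X[X[:,2]>t-.008]; print(len(Y),cv2.minAreaRect(Y[:,:2].astype(np.float32)))
    q=cv2.minAreaRect(X[:,:2].astype(np.float32)); print("all",q)
    m=(z>.19)&(z<.26)&(abs(W[...,0]-.49)<.1)&(abs(W[...,1]-.23)<.1)
    X=W[m]; X=X[abs(X[:,2]-np.median(X[:,2]))<1]; 
# plate edges from top: plate colour region z~.01
W=np.load("topd.npy"); z=W[...,2]; m=(abs(z-.010)<.0035)&(W[...,0]>.4)&(W[...,0]<.75)&(W[...,1]>.08)&(W[...,1]<.35)
m=cv2.morphologyEx(m.astype(np.uint8),cv2.MORPH_OPEN,np.ones((3,3)))
n,l,st,c=cv2.connectedComponentsWithStats(m); k=1+st[1:,4].argmax(); print(st[k]); print(cv2.minAreaRect(W[l==k][:,:2].astype(np.float32)))
E
```

```text
top 515 [0.582 0.229 0.152] [0.656 0.259 0.255] ztop 0.2530417789093804
190 ((0.6313474178314209, 0.2486753612756729), (0.04860733821988106, 0.013626436702907085), 7.790103912353516)
all ((0.6190282106399536, 0.24348807334899902), (0.02879980392754078, 0.07358670979738235), 87.84571075439453)
scene 416 [0.607 0.23  0.162] [0.657 0.259 0.254] ztop 0.2517332677830694
80 ((0.6313989162445068, 0.24968484044075012), (0.049376070499420166, 0.017442064359784126), 3.4348044395446777)
all ((0.632095456123352, 0.24490848183631897), (0.04976492375135422, 0.02677653357386589), 4.837071418762207)
[ 159  216   82  119 3221]
((0.5453086495399475, 0.23581290245056152), (0.24875201284885406, 0.18804502487182617), 6.988068103790283)
```

```bash
python3 -m creep '[[0,149,-110,0,0,0,-7],[0,149,-110,0,0,0,-7],[0,149,-110,0,0,0,-7],[0,149,-110,0,0,0,-7],[0,149,-110,0,0,0,-7],[0,149,-110,0,0,0,-7],[0,149,-110,0,0,0,-7],[0,149,-110,0,0,0,-7]]' | sed -n '2,3p'
python3 - <<'E'
from h import *
s=r.sense(); print(s["tcp_pos"],s["joints"][5]); p,d,s=cap("wrist"); W=cloud("wrist",d,s); save("w1",p); z=W[...,2]
m=(W[...,0]>.58)&(W[...,0]<.7)&(W[...,1]>.18)&(W[...,1]<.31)&(abs(z-.252)<.006)&(p.astype(int).sum(-1)<200)
print(m.sum(),cv2.minAreaRect(W[m][:,:2].astype(np.float32)) if m.sum() else 0, np.nanmedian(z[m]))
E
```

```text
tcp_pos: [0.6331, 0.2453, 0.4826]
ee_rot: [[0.993, 0.12, -0.001], [0.12, -0.993, -0.001], [-0.001, 0.001, -1.0]]
[0.63313441 0.2452565  0.48261387] 62.08370901574279
1966 ((0.6312235593795776, 0.2512814700603485), (0.0473879873752594, 0.013768775388598442), 7.593523025512695) 0.2520250404028349
```

View pics/w1.png

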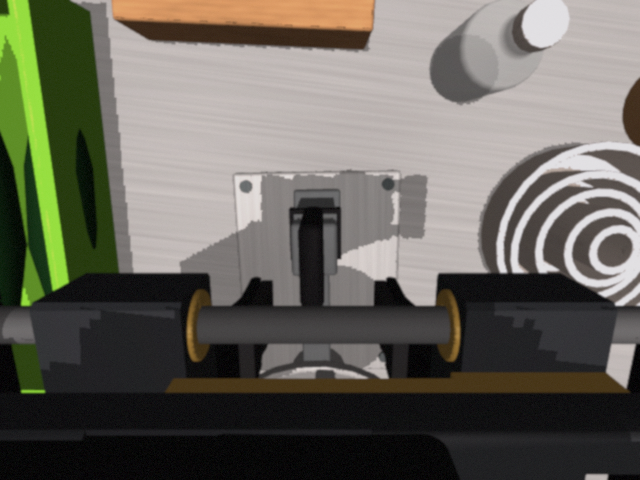

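The wrist view shows the black handle at (312,255) between the open fingers, and its angle agrees with the 7° yaw. I'm going down to grip it.

```bash
python3 -m creep '[[0,-1,-5,0,0,0,0],[0,-1,-5,30,0,0,0],[0,-1,-5,60,0,0,0],[0,-1,-5,75,0,0,0],[0,-1,-5,82,0,0,0],[0,-1,-5,82,0,0,0],[-1,-1,-5,82,0,0,0],[-1,-1,-5,82,0,0,0]]' | sed -n '2p;4,6p'
python3 -m creep '[[-1,0,0,0,0,0,0],[-1,0,0,0,0,0,0],[-1,0,0,0,0,0,0],[-1,0,0,0,0,0,0]]' | sed -n '2p;4,6p'
python3 -m creep '[[-1,0,0,-5,0,0,0],[-1,0,0,-10,0,0,0],[-1,0,0,-18,0,0,0],[-1,0,0,-26,0,0,0],[-1,0,0,-34,0,0,0],[-1,0,0,-42,0,0,0],[-1,0,0,-50,0,0,0],[-1,0,0,-56,0,0,0]]' | sed -n '2p;4,6p'
python3 -m creep '[[-1,0,0,-1,0,0,0],[-1,0,0,-2,0,0,0],[-1,0,0,-3,0,0,0],[-1,0,0,-4,0,0,0],[-1,0,0,-4,0,0,0],[-1,0,0,-4,0,0,0]]' | sed -n '2p;4,6p'
```

```text
tcp_pos: [0.6314, 0.2512, 0.4036]
wrist_force: [-0.5, 1.0, 0.5]
gripper_width: 0.421
gripper_force: 0.0
tcp_pos: [0.6313, 0.2515, 0.4018]
wrist_force: [0.5, 0.8, 0.9]
gripper_width: 0.16
gripper_force: 30.0
tcp_pos: [0.6324, 0.2518, 0.4507]
wrist_force: [7.2, 1.5, -19.1]
gripper_width: 0.161
gripper_force: 30.0
tcp_pos: [0.6323, 0.2519, 0.4543]
wrist_force: [7.2, 0.2, -17.3]
gripper_width: 0.157
gripper_force: 30.0
```

```bash
python3 -m creep '[[-1,0,0,-1,0,0,0],[-1,0,0,-2,0,0,0],[-1,0,0,-3,0,0,0],[-1,0,0,-3,0,0,0],[-1,0,0,-4,0,0,0],[-1,0,0,-5,0,0,0],[-1,0,0,-6,0,0,0],[-1,0,0,-6,0,0,0]]' | sed -n '2p;4,6p'
python3 - <<'E'
from h import *
p,d,s=cap("scene"); W=cloud("scene",d,s); X=W[(W[...,0]>.59)&(W[...,0]<.67)&(W[...,1]>.2)&(W[...,1]<.28)&(W[...,2]>.2)&(p.astype(int).sum(-1)<150)]
W2=np.load("scened.npy")
m=(abs(W[...,0]-.49)<.09)&(abs(W[...,1]-.23)<.09); 
print("bar/rim p99 z",np.nanpercentile(W[m][:,2][W[m][:,2]<.37],[90,97,99.5])); m=(abs(W2[...,0]-.49)<.09)&(abs(W2[...,1]-.23)<.09);print(np.nanpercentile(W2[m][:,2],[90,97,99.5]))
E
```

```text
tcp_pos: [0.6324, 0.2519, 0.4602]
wrist_force: [6.0, 0.6, -17.1]
gripper_width: 0.156
gripper_force: 30.0
bar/rim p99 z [0.29862846 0.31529086 0.31929314]
[0.24070456 0.25731541 0.26160002]
```

```bash
python3 -m creep '[[-1,0,0,-1,0,0,0],[-1,0,0,-2,0,0,0],[-1,0,0,-2.5,0,0,0],[-1,0,0,-3,0,0,0],[-1,0,0,-3.5,0,0,0],[-1,0,0,-4,0,0,0],[-1,0,0,-4,0,0,0],[-1,0,0,-4,0,0,0]]' | sed -n '2p;4,6p'
python3 -m creep '[[-1,0,0,-0.5,0,0,0],[-1,0,0,-1,0,0,0],[-1,0,0,-1.5,0,0,0],[-1,0,0,-2,0,0,0],[-1,0,0,-2.5,0,0,0],[-1,0,0,-3,0,0,0],[-1,0,0,-3,0,0,0],[-1,0,0,-3,0,0,0]]' | sed -n '2p;4,6p'
```

```text
tcp_pos: [0.6324, 0.2519, 0.4642]
wrist_force: [6.2, 0.3, -18.2]
gripper_width: 0.158
gripper_force: 30.0
tcp_pos: [0.6323, 0.2519, 0.4682]
wrist_force: [6.2, 1.4, -15.2]
gripper_width: 0.159
gripper_force: 30.0
```

```bash
python3 -m creep '[[-1,0,0,-0.5,0,0,0],[-1,0,0,-1,0,0,0],[-1,0,0,-1,0,0,0],[-1,0,0,-1,0,0,0]]' | sed -n '2p;4,6p'
python3 - <<'E'
from h import *
p,d,s=cap("scene"); W=cloud("scene",d,s)
m=(abs(W[...,0]-.49)<.09)&(abs(W[...,1]-.23)<.09); print(np.nanpercentile(W[m][:,2][W[m][:,2]<.37],[90,97,99.5]))
print([(round(o["conf"],2),o["uv"]) for o in vision.find_in("scene","button_face")[:3]])
c=p[130:250,350:470]; save("b1",cv2.resize(c,(600,600),interpolation=cv2.INTER_CUBIC))
E
```

```text
tcp_pos: [0.6324, 0.2519, 0.4682]
wrist_force: [6.7, 1.9, -17.7]
gripper_width: 0.158
gripper_force: 30.0
[0.3065813  0.32341436 0.32723431]
[(0.43, [358.6, 263.8])]
```

View pics/b1.png

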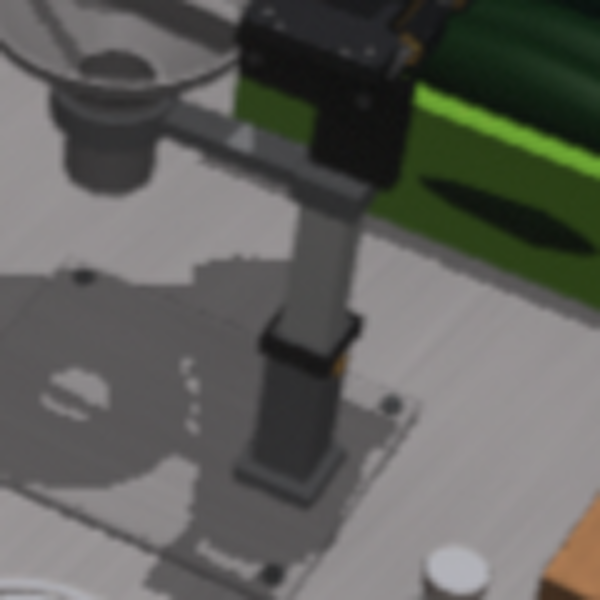

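The crop shows a brass stud at about (340,362) on the back of the tube, just under the collar, so the button appears to be out. I'll test the lock with a short extra pull.

```bash
python3 -m creep '[[-1,0,0,-1,0,0,0],[-1,0,0,-2,0,0,0],[-1,0,0,-2,0,0,0],[-1,0,0,-2,0,0,0]]' | sed -n '2p;4,6p'
python3 -m creep '[[-1,0,0,3,0,0,0],[-1,0,0,6,0,0,0],[-1,0,0,6,0,0,0],[-1,0,0,6,0,0,0]]' | sed -n '2p;4,6p'
```

```text
tcp_pos: [0.6327, 0.252, 0.4684]
wrist_force: [8.0, 0.5, -21.7]
gripper_width: 0.156
gripper_force: 30.0
tcp_pos: [0.6317, 0.2516, 0.4683]
wrist_force: [5.7, 1.6, -14.2]
gripper_width: 0.158
gripper_force: 30.0
```

```bash
python3 -m creep '[[0,0,0,0,0,0,0],[0,0,0,0,0,0,0],[0,0,0,0,0,0,0],[0,0,0,-40,0,0,0],[0,0,0,-80,0,0,0],[0,0,0,-110,0,0,0],[0,-40,0,-130,0,0,0],[0,-80,3,-130,0,0,4.7]]' | sed -n '2p;4,6p'
python3 -m creep '[[0,-135,3,0,0,0,0],[0,-135,3,0,0,0,0],[0,-135,3,0,0,0,0],[0,-135,3,0,0,0,0],[0,-135,3,0,0,0,0],[0,-135,3,0,0,0,0]]' | sed -n '2,3p'
cat > hop.py <<'E'
from h import *
p,d,s=cap("wrist"); W=cloud("wrist",d,s); z=W[...,2]
a=(np.hypot(W[...,0]-.494,W[...,1]-.232)<.09)&(z>.30)&(z<.34)
t=np.percentile(z[a],97); b=a&(abs(z-t)<.005); b=cv2.morphologyEx(b.astype(np.uint8),cv2.MORPH_OPEN,np.ones((3,3)))
n,l,st,c=cv2.connectedComponentsWithStats(b); k=1+st[1:,4].argmax(); q=cv2.minAreaRect(W[l==k][:,:2].astype(np.float32)); print("top",t,"bar",q,st[k])
rm=W[(z>.29)&(z<.31)&(np.hypot(W[...,0]-.494,W[...,1]-.232)<.09)&(np.hypot(W[...,0]-.494,W[...,1]-.232)>.062)]
print("rim",circ(rm[:,:2]),len(rm)); print(s["tcp_pos"],np.round(s["ee_rot"],3).tolist(),s["joints"])
save("hop%d"%int(s["time_s"]*10),p)
E
python3 hop.py
```

```text
tcp_pos: [0.554, 0.2387, 0.6049]
wrist_force: [-0.8, -0.2, 1.4]
gripper_width: 0.494
gripper_force: 0.0
tcp_pos: [0.4177, 0.2296, 0.6033]
ee_rot: [[0.999, 0.04, 0.003], [0.04, -0.999, 0.003], [0.003, -0.003, -1.0]]
top 0.3284531693228361 bar ((0.4877174496650696, 0.23146606981754303), (0.14811469614505768, 0.012009733356535435), 2.2332723140716553) [ 315    5   21  246 4659]
rim (array([0.48903973, 0.23333171, 0.07089714]), np.float64(0.0030616133347721973)) 15924
[0.41769976 0.22958492 0.60333312] [[0.999, 0.04, 0.003], [0.04, -0.999, 0.003], [0.003, -0.003, -1.0]] [ 4.83949843e+01  2.70840939e+00  3.06312405e+00  4.07456129e-02
 -9.01082564e+01  4.39011068e+01]
```

```bash
python3 -m creep '[[0,70,1,0,0,0,0],[0,70,1,0,0,0,0],[0,70,1,40,0,0,0],[0,70,1,80,0,0,0],[0,70,1,110,0,0,0],[0,70,1,124,0,0,0],[0,70,1,124,0,0,0],[0,70,1,124,0,0,0]]' | sed -n '2,4p'
python3 -m creep '[[-1,0,0,0,0,0,0],[-1,0,0,0,0,0,0],[-1,0,0,0,0,0,0],[-1,0,0,0,0,0,0],[-1,0,0,0,0,0,0],[-1,0,0,0,0,0,0]]' | sed -n '2,6p'
```

```text
tcp_pos: [0.4901, 0.2323, 0.4763]
ee_rot: [[0.999, 0.038, -0.001], [0.038, -0.999, -0.002], [-0.001, 0.002, -1.0]]
wrist_force: [0.3, 0.7, 1.1]
tcp_pos: [0.4885, 0.2322, 0.4776]
ee_rot: [[0.999, 0.039, 0.001], [0.039, -0.999, 0.001], [0.001, -0.001, -1.0]]
wrist_force: [-0.3, -0.1, 0.9]
gripper_width: 0.137
gripper_force: 30.2
```

```bash
python3 -m creep '[[-1,0,0,0,0,0,6],[-1,0,0,0.1,0,0,12],[-1,0,0,0.2,0,0,18],[-1,0,0,0.3,0,0,24],[-1,0,0,0.3,0,0,30],[-1,0,0,0.4,0,0,36],[-1,0,0,0.5,0,0,42],[-1,0,0,0.5,0,0,45]]' | sed -n '2,6p'
python3 - <<'E'
from h import *
s=r.sense(); print(s["moment"],s["wrist_force"],s["joints"])
E
```

```text
tcp_pos: [0.4886, 0.2324, 0.4771]
ee_rot: [[0.732, -0.681, 0.001], [-0.681, -0.732, 0.001], [0.0, -0.002, -1.0]]
wrist_force: [0.6, 1.5, -0.1]
gripper_width: 0.137
gripper_force: 30.0
[0.34080878 0.02145078 0.13553364] [ 0.63145405  1.47908489 -0.10330268] [ 4.26205381e+01  1.12697530e+01 -4.30655908e+00 -5.19666679e-03
 -7.43363246e+01  4.42954491e+00]
```

```bash
for i in 1; do python3 -m creep '[[-1,0,0,0,0,0,6],[-1,0,0,0.1,0,0,12],[-1,0,0,0.2,0,0,18],[-1,0,0,0.3,0,0,24],[-1,0,0,0.3,0,0,30],[-1,0,0,0.4,0,0,36],[-1,0,0,0.5,0,0,42],[-1,0,0,0.5,0,0,45]]' | sed -n '2,4p'; done
python3 -m creep '[[-1,0,0,0,0,0,6],[-1,0,0,0.1,0,0,12],[-1,0,0,0.2,0,0,18],[-1,0,0,0.3,0,0,24],[-1,0,0,0.3,0,0,30],[-1,0,0,0.4,0,0,36],[-1,0,0,0.5,0,0,42],[-1,0,0,0.5,0,0,45]]' | sed -n '2,4p'
python3 -m creep '[[-1,0,0,0,0,0,6],[-1,0,0,0.1,0,0,12],[-1,0,0,0.2,0,0,18],[-1,0,0,0.3,0,0,24],[-1,0,0,0.3,0,0,30],[-1,0,0,0.4,0,0,36],[-1,0,0,0.5,0,0,42],[-1,0,0,0.5,0,0,45]]' | sed -n '2,6p'
python3 -m creep '[[0,0,0,0,0,0,0],[0,0,0,0,0,0,0],[0,0,0,0,0,0,0],[0,0,0,0,0,0,0],[0,0,0,-30,0,0,0],[0,0,0,-60,0,0,0],[0,0,0,-60,0,0,0],[0,0,0,-60,0,0,0]]' | sed -n '2,6p'
```

```text
tcp_pos: [0.4887, 0.2325, 0.4766]
ee_rot: [[0.036, -0.999, 0.002], [-0.999, -0.036, 0.001], [-0.001, -0.002, -1.0]]
wrist_force: [0.2, 1.9, -0.2]
tcp_pos: [0.4889, 0.2325, 0.4761]
ee_rot: [[-0.681, -0.732, 0.002], [-0.732, 0.681, 0.001], [-0.003, -0.001, -1.0]]
wrist_force: [2.5, 0.6, -0.1]
tcp_pos: [0.489, 0.2323, 0.4756]
ee_rot: [[-0.999, -0.036, 0.002], [-0.036, 0.999, 0.001], [-0.002, 0.001, -1.0]]
wrist_force: [2.3, 0.4, -0.1]
gripper_width: 0.137
gripper_force: 30.0
tcp_pos: [0.4885, 0.2321, 0.5371]
ee_rot: [[-0.999, -0.04, 0.003], [-0.04, 0.999, 0.003], [-0.004, 0.003, -1.0]]
wrist_force: [-0.1, -0.0, -1.0]
gripper_width: 0.49
gripper_force: 0.0
```

```bash
python3 -m creep '[[0,0,0,0,0,0,-56],[0,0,0,0,0,0,-56],[0,0,0,0,0,0,-56],[0,0,0,0,0,0,-56],[0,0,0,0,0,0,-56],[0,0,0,0,0,0,-56],[0,0,0,0,0,0,-56],[0,0,0,0,0,0,-56]]' | sed -n '2,3p'
python3 -m creep '[[0,0,0,0,0,0,-56],[0,0,0,0,0,0,-56],[0,0,0,0,0,0,-56],[0,0,0,0,0,0,-56],[0,0,0,0,0,0,-56],[0,0,0,0,0,0,-56],[0,0,0,0,0,0,-56],[0,0,0,0,0,0,-56]]' | sed -n '2,3p'
python3 -m creep '[[0,0,0,0,0,0,-56],[0,0,0,0,0,0,-56],[0,0,0,0,0,0,-56],[0,0,0,0,0,0,-56],[0,0,0,0,0,0,-56],[0,0,0,0,0,0,-56],[0,0,0,0,0,0,-56],[0,0,0,0,0,0,-56]]' | sed -n '2,3p'
python3 -m creep '[[0,0,0,0,0,0,-7],[0,0,0,0,0,0,-12],[0,-35,0,-20,0,0,-12],[0,-70,0,-60,0,0,-12],[0,-70,0,-60,0,0,-12],[0,-70,0,-60,0,0,-12]]' | sed -n '2,3p'
python3 hop.py
```

```text
tcp_pos: [0.4885, 0.2322, 0.5338]
ee_rot: [[-0.521, -0.854, -0.002], [-0.854, 0.521, -0.001], [0.002, 0.001, -1.0]]
tcp_pos: [0.4885, 0.2322, 0.5338]
ee_rot: [[0.416, -0.909, -0.002], [-0.909, -0.416, -0.001], [0.0, 0.002, -1.0]]
tcp_pos: [0.4885, 0.2321, 0.5338]
ee_rot: [[0.987, -0.163, -0.002], [-0.163, -0.987, -0.001], [-0.002, 0.002, -1.0]]
tcp_pos: [0.418, 0.2437, 0.5981]
ee_rot: [[0.999, 0.042, 0.004], [0.042, -0.999, 0.004], [0.005, -0.004, -1.0]]
top 0.32646962119354805 bar ((0.48757556080818176, 0.23146581649780273), (0.14726586639881134, 0.012142385356128216), 2.091343402862549) [ 338    6   24  248 4809]
rim (array([0.48866759, 0.22993826, 0.07121247]), np.float64(0.0027519133962316277)) 15246
[0.41800087 0.24370492 0.59809207] [[0.999, 0.042, 0.004], [0.042, -0.999, 0.004], [0.005, -0.004, -1.0]] [ 4.95362253e+01  3.46170305e+00  3.16261006e+00  3.01846041e-02
 -8.93415254e+01  4.28609648e+01]
```

```bash
python3 -m creep '[[0,69,15,0,0,0,0],[0,69,15,0,0,0,0],[0,69,15,30,0,0,0],[0,69,15,70,0,0,0],[0,69,15,105,0,0,0],[0,69,15,121,0,0,0],[0,69,15,121,0,0,0],[0,69,15,121,0,0,0]]' | sed -n '2,4p'
python3 -m creep '[[-1,0,0,0,0,0,0],[-1,0,0,0,0,0,0],[-1,0,0,0,0,0,0],[-1,0,0,0,0,0,0],[-1,0,0,0,0,0,0],[-1,0,0,0,0,0,0]]' | sed -n '2,6p'
python3 -m creep '[[-1,0,0,0,0,0,6],[-1,0,0,0.1,0,0,12],[-1,0,0,0.2,0,0,18],[-1,0,0,0.3,0,0,24],[-1,0,0,0.3,0,0,30],[-1,0,0,0.4,0,0,36],[-1,0,0,0.5,0,0,42],[-1,0,0,0.5,0,0,45]]' | sed -n '2,6p'
python3 - <<'E'
from h import *
# stand yaw from plate edges, both initial clouds
for n,M in(("scene",.0035),("top",.0035),("scene",.0045)):
    W=np.load(n+"d.npy"); z=W[...,2]; m=(abs(z-.010)<M)&(W[...,0]>.4)&(W[...,0]<.75)&(W[...,1]>.08)&(W[...,1]<.36)
    m=cv2.morphologyEx(m.astype(np.uint8),cv2.MORPH_OPEN,np.ones((3,3))); k,l,st,c=cv2.connectedComponentsWithStats(m); k=1+st[1:,4].argmax()
    print(n,cv2.minAreaRect(W[l==k][:,:2].astype(np.float32)))
E
```

```text
tcp_pos: [0.4898, 0.2315, 0.472]
ee_rot: [[0.999, 0.039, -0.003], [0.039, -0.999, -0.004], [-0.004, 0.003, -1.0]]
wrist_force: [-0.4, 0.7, 0.5]
tcp_pos: [0.4891, 0.2318, 0.4746]
ee_rot: [[0.999, 0.039, 0.001], [0.039, -0.999, 0.001], [0.001, -0.001, -1.0]]
wrist_force: [0.2, 1.2, 0.9]
gripper_width: 0.134
gripper_force: 30.3
tcp_pos: [0.489, 0.232, 0.4742]
ee_rot: [[0.732, -0.681, 0.001], [-0.681, -0.732, 0.001], [-0.0, -0.001, -1.0]]
wrist_force: [-1.6, 0.9, 0.6]
gripper_width: 0.135
gripper_force: 30.0
scene ((0.5592544078826904, 0.22865630686283112), (0.05085797235369682, 0.1396900862455368), 6.475248336791992)
top ((0.5453086495399475, 0.23581290245056152), (0.24875201284885406, 0.18804502487182617), 6.988068103790283)
scene ((0.5448209047317505, 0.23776447772979736), (0.2492678463459015, 0.19299939274787903), 7.8879923820495605)
```

```bash
python3 -m creep '[[-1,0,0,0,0,0,6],[-1,0,0,0.1,0,0,12],[-1,0,0,0.2,0,0,18],[-1,0,0,0.3,0,0,24],[-1,0,0,0.3,0,0,30],[-1,0,0,0.4,0,0,36],[-1,0,0,0.4,0,0,39.6],[-1,0,0,0.4,0,0,39.6]]' | sed -n '2,6p'
python3 -m creep '[[-1,0,0,0,0,0,0],[0,0,0,0,0,0,0],[0,0,0,0,0,0,0],[0,0,0,0,0,0,0],[0,0,0,-30,0,0,0],[0,0,0,-70,0,0,0],[0,-35,0,-110,0,0,0],[0,-70,0,-120,0,0,0]]' | sed -n '2,3p'
python3 -m creep '[[0,0,0,0,0,0,0],[0,0,0,0,0,0,0],[0,0,0,0,0,0,0]]' | sed -n '2,3p'
python3 hop.py
python3 - <<'E'
from h import *
p,d,s=cap("scene"); save("s3",p); W=cloud("scene",d,s)
m=(W[...,2]>.28)&(W[...,2]<.35)&(np.hypot(W[...,0]-.4877,W[...,1]-.2315)<.115)&(np.hypot(W[...,0]-.4877,W[...,1]-.2315)>.085)
X=W[m]; X=X[:,:2]-[.4877,.2315]; print(len(X),"lip dir",np.degrees(np.arctan2(*X.mean(0)[::-1]))%360)
E
```

```text
tcp_pos: [0.489, 0.232, 0.4737]
ee_rot: [[0.133, -0.991, 0.001], [-0.991, -0.133, 0.001], [-0.001, -0.001, -1.0]]
wrist_force: [-0.1, 0.7, 1.0]
gripper_width: 0.131
gripper_force: 30.0
tcp_pos: [0.4804, 0.2946, 0.5971]
ee_rot: [[0.129, -0.992, 0.007], [-0.992, -0.129, 0.004], [-0.003, -0.008, -1.0]]
tcp_pos: [0.4804, 0.2968, 0.5903]
ee_rot: [[0.134, -0.991, -0.002], [-0.991, -0.134, -0.002], [0.001, 0.002, -1.0]]
top 0.32554607103486977 bar ((0.48731231689453125, 0.23112468421459198), (0.011955906637012959, 0.14715100824832916), 7.293693542480469) [ 313   10   21  253 5027]
rim (array([0.48711512, 0.23145694, 0.07112924]), np.float64(0.00221800959828791)) 14058
[0.48042128 0.29680675 0.5902687 ] [[0.134, -0.991, -0.002], [-0.991, -0.134, -0.002], [0.001, 0.002, -1.0]] [ 4.81438654e+01  1.22758000e+01  1.25436042e+01 -8.93682355e-03
 -9.03912625e+01 -4.04602253e+01]
261 lip dir 186.29839717917847
```

View pics/s3.png

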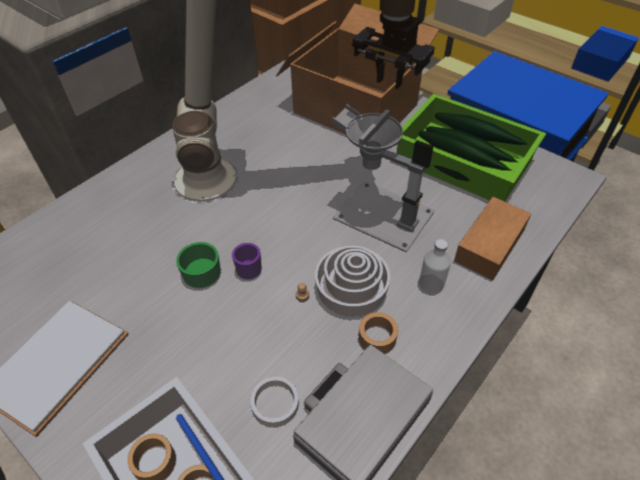

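The view shows the pots nested at (352,278) and the mast up. The lip points to the stand's front at 187.3°, against a stand front of about 187.4°, and the gripper is clear of everything. I'm handing the job in.

```bash
python3 nest.py pot_xs 4 .637 -.025 | head -1; python3 -c "
from station import r
print(r.finish_job(), r.sense()['time_s'])"
```

```text
scene pot_xs c [ 0.6381 -0.0245  0.0221] slope,z [-0.0022  0.0091  0.1078] want z 0.11 183
the job is handed in; nothing more can be done
the job is handed in; nothing more can be done
```

The job is handed in, with no verdict shown: all four loose pots are nested in the biggest one, the mast held when pulled with its button out, and the hopper's lip faces the stand's front to within about half a degree.

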